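# Uncover the lamp supply's terminals

## Task

Open the terminals of the lamp supply box with the yellow cover, using only the fingertips: press its red snap tab fully in, then push the freed yellow cover along its channel, off its seat, until it lies flat and wholly on the black rubber landing of that box. Do not lift the cover; leave the white-covered twin alone and shut, and disturb nothing else on the bench.

Things in the scene. Friction and masses are not known exactly. Their poses are not given: they have to be found in the camera images.
- supply_yellow: The job's lamp supply box: fixed grey housing 260 (x) x 124 (y) x 64 mm high. Origin: centre of its underside, on the table; z up; the cover slides to its own +x. A channel 92 mm wide (y), open above, runs along the top between side walls 61 mm high. In it lie, from -x to +x: free room, covered seat, red tab, landing, end stop.
- seat_yellow (a point): Centre of the seat, 50 mm up, at x = -50 mm in the box's frame, between two runners (tops 50 mm up, x = -130 to +24 mm, floor between them 38 mm up with brass terminals). Above, two lips 57 to 61 mm up (x = -130 to -20 mm, 72 mm clear between them) hold the cover's flanges down. From x = -130 to -87 mm the channel behind the cover is free for a fingertip.
- landing_yellow (a point): Centre of the top of the black rubber landing, 47 mm up, at x = +71 mm, y = 0 in the box's frame: 94 mm long (x = +24 to +118 mm), 92 mm wide, between the same side walls, with no lips above, ended by a stop 64 mm high at x = +118 mm. A cover wholly on it has its centre at x = +59 to +83 mm.
- cover_yellow: Yellow cover to push off, loose, 70 to 140 g: flange 70 (x) x 88 (y) x 4 mm with a cap 70 x 62 mm on it, 28 mm high in all, upright end faces. Origin: centre of its underside; axes as the box's. Starts on the runners, underside 50 mm up, centred 48 to 52 mm to -x of the box's centre, 1 to 5 mm short of the tab. It slides with about 1 N.
- snap_yellow (a joint): Travel (m) of the yellow-covered box's red snap tab: 0 = out (top 58 mm up, blocking the cover), growing as it is pressed straight down to 0.012 = fully in (top 46 mm up). It takes about 5 N, stays where it is left, and frees the cover from about 0.008 on. Starts between 0 and 0.0015.
- snap_yellow_top (a point): Centre of the top of that tab, a red square 30 x 30 mm, at x = +3 mm, y = 0 in the box's frame, just ahead (+x) of the yellow cover; it moves with the tab.
- supply_white: The twin, to be left alone: same shape and size as supply_yellow, but with a white cover. Fixed.
- cover_white: White cover of the twin, same shape and size as the yellow one, loose on its seat; origin at the centre of its underside. Leave it shut.
- snap_white (a joint): Travel (m) of the twin's red snap tab, as snap_yellow. Leave it alone.
- ring_gauge: Loose steel ring, 48 mm across, 18 mm high; origin under its centre. Bystander near the robot.
- plug_gauge: Loose upright steel plug gauge, 28 mm across, 78 mm high; origin under its centre. Bystander beyond the boxes.
- screwdriver: Loose screwdriver lying on the table, about 200 mm long; bystander on the right.
- lens_cleaner: Loose amber bottle, 48 mm across, 110 mm high; origin under its centre. Bystander on the left.
- cal_disc: Loose brass disc, 70 mm across, 10 mm high; origin under its centre. Bystander on the left.
- pin_jar: Loose clear jar with blue cap, 52 mm across, 65 mm high; origin under its centre. Bystander on the right.
Things that resemble listed ones, but are neither listed nor needed, are in the scene too. Of the things that look like the cover_yellow, the largest one is meant.

How it is judged:
On the way, in this order (a step that is already met when the one before it is completed fails the run):
1. the red snap tab of the yellow-covered box is pressed in while its cover is still on its seat (value of joint snap_yellow above 0.01 m and x of cover_yellow in the frame of supply_yellow below -0.035 m), for 0.1 s.
2. the yellow cover has been pushed off its seat onto the landing (x of cover_yellow in the frame of supply_yellow between 0.058 and 0.09 m and y of cover_yellow in the frame of supply_yellow between -0.02 and 0.02 m and z of cover_yellow in the frame of supply_yellow between 0.043 and 0.051 m), for 0.2 s.
At the end, for the whole second after the job is handed in: Yellow cover at rest, flat (0.08 rad), on its landing: centre 58 to 90 mm along +x of its box's centre, within 20 mm of the centre line, underside 43 to 51 mm up. White cover within 8 mm, bystanders within 20 mm of their starts; white box's tab in by under 4 mm (all of step 2 and angle between cover_yellow's own z axis and vertical below 0.08 rad and linear speed of cover_yellow below 0.01 m/s and value of joint snap_white below 0.004 m and distance of cover_white from where it was at the start of the episode below 0.008 m and distance of each of ring_gauge, plug_gauge, screwdriver, lens_cleaner, cal_disc, pin_jar from where it was at the start of the episode below 0.02 m); the robot touches nothing.
It fails at once if the yellow cover is lifted (10 mm above its seat) or tipped by more than 0.35 rad (z of cover_yellow in the frame of supply_yellow above 0.06 m or angle between cover_yellow's own z axis and vertical above 0.35 rad).
It fails at once if the white-covered twin is tampered with (tab in by 4 mm, or cover moved 8 mm) (value of joint snap_white above 0.004 m or distance of cover_white from where it was at the start of the episode above 0.008 m).
It fails at once if a bystander is shifted or lifted by more than 20 mm (distance of any of ring_gauge, plug_gauge, screwdriver, lens_cleaner, cal_disc, pin_jar from where it was at the start of the episode above 0.02 m).
It also fails if it takes over 43 s, if anything falls off the work surface, if the arm or the gripper's body presses on something with over 40 N, if the wrist force passes 120 N, or if a joint passes its speed limit or range.

## Robot

A 6-joint arm with a two-finger parallel gripper is mounted at the origin on the work surface. World frame = base frame: x ahead of the robot, y to its left, z up, the work surface at z = 0. Lengths are in m, angles in rad, forces in N, time in s.
With the tool pointing down it reaches from about 0.275 to 0.75 m from the base axis. Payload 10.2 kg.
Tool frame: the origin (TCP) lies midway between the tips of the shut fingers; the grasp point (between the pads) lies 19 mm behind it; z points along the fingers, y is the line along which they close (so a half turn about z gives the same grasp; the last joint's range is limited). The gripper opens to 88 mm and grips with 3 to 60 N. Pads are 18 mm wide; open, the fingers measure 123 mm over their backs; the gripper's body (75 mm by 187 mm) begins 45 mm behind the grasp point.
Start: joints at [1.097, 0.313, 1.498, -0, 1.331, -0.223], TCP at [0.13, 0.509, 0.216] pointing down, gripper open.
Joint ranges: [-2.94, 2.94], [-0.97, 2.17], [0.19, 2.56], [-1.23, 4.37], [0.02, 3.11], [-2.88, 2.88]. Speed limits (rad/s): [2.39, 2.39, 3.01, 3.14, 3.14, 3.14].

## Interface

Orientations are given as a unit quaternion [x, y, z, w].
In Python, from rig import manip gives the robot as it stands.
- The arm moves only by the tool apply_moves, never from a script. Its arguments are lists of equal length, an entry for each row: "dp": the shift along the tool's x, y, z in cm, a list of three; "spin": the turn about the tool's z in degrees. In form: {"dp": [[x, y, z], ...], "spin": [spin, ...]}. A call has 1 to 5 rows; each row shifts and turns the commanded pose from where the row before left it, along the tool's axes as they then stand; what a row does not reach is not made up. A row lasts 1/12 s, in which the tool goes at most 41.7 mm and 7.16 degrees, less where a joint would pass 70% of its speed; a pose out of reach is approached as far as the arm can. A call with a gripper value outside its range is refused whole. "claw" is the closure, from 0 (fully open) to 1 (shut), set as the call begins (left out, the last holds). The fingers move at their own pace and stop on an object; "squeeze" is the grip in N (left out, the last holds). Time passes only in rows, so rows that do not move let the fingers close. It gives the time, the measured TCP pose, the force, the opening and the grip force at its end, in the units of the state.
- manip.observe(): the state, without advancing time (a new reading comes with each control period).
- manip.capture(name): name is "side" or "top" or "wrist"; returns a dict with "img" (420x560x3 uint8, red, green, blue), "mtx" (3x3 intrinsics, pixels), "k1" (the pictures are not rectified: a ray, as slopes to the right and down, at radius r is drawn at 1 + k1 r^2 times it, then the intrinsics apply), "xyz" and "rotation" of the camera in the world. Camera axes: x right, y up, looking along -z (the intrinsics and any distortion apply to the point x, -y, -z); pixel columns grow to the right and rows downward; lengths in m; the calibration is good to about 2 mm. A picture is of the moment at which its call begins. There is no depth.
- manip.job_done(): hands the job in; it is judged then, once.
Trained networks look in the newest picture that a camera, given by its name, has taken for a name from the list of things; names that differ only in an ending like _2 or _b are one class to them, and where a whole thing is asked for, a point or a joint stands for the part that bears it (a point fixed in the world has none). Each returns a list of dicts, best first, with "score" (0 to 1); they miss things now and then, are a little off and sometimes report something else, mostly with a low value. They report only what shows in the picture. A call takes as long as a camera call. They do not tell look-alikes from the thing itself.
- manip.regions_of(camera, target): "region" (420x560 bool, what is visible of it) and "xy" ([column, row] in pixels, amid what is visible of it).
The state is a dict: "t": time; "q": joint angles; "qvel": joint speeds; "joint_efforts": joint torques, N m; "tool_pos": TCP position; "tcp_rot": TCP orientation; "contact_force": force on the tool from outside, world axes, zero at the start; "torque": the same for the moment, N m; "opening": finger opening in m; "grip_force": force on a finger pad.
Only numpy, scipy, OpenCV 4.12 (cv2) and the standard library are available. Lean on these libraries where they do the work, as an engineer would, in place of code of your own. Each camera call takes 0.05 s, during which the arm holds its last target. There are 200 camera calls.

## Working session

There is one attempt and no reset: what is moved stays moved. The work goes in short steps, Python scripts to look and compute and a tool call to move; the robot and the scene stay as the last step left them, time stands still between calls to the robot, and variables do not carry over. Pictures are saved under pics/ and viewed, at most 10 in all, crops included, and the job is handed in when it is done.

Besides the shell and the picture viewer there is one more tool, called after "Call:" in YAML: its name, and indented under it one key for each argument. apply_moves: Moves the arm, as the interface text tells. Its arguments: {"type":"object","properties":{"dp":{"type":"array","items":{"type":"array","items":{"type":"number"}}},"spin":{"type":"array","items":{"type":"number"}},"claw":{"type":"number"},"squeeze":{"type":"number"}},"required":["dp","spin"]}

```bash
mkdir -p pics
cat > h.py <<'E'
import numpy as np, cv2
from rig import manip
def snap(n,f=None):
    c=manip.capture(n)
    if f: cv2.imwrite('pics/'+f,c['img'][:,:,::-1])
    return c
def rot(c):
    R=np.array(c['rotation'],float)
    if R.size==4:
        from scipy.spatial.transform import Rotation as r; R=r.from_quat(R).as_matrix()
    return R.reshape(3,3)
def ray(c,uv):
    K=np.array(c['mtx']);p=cv2.undistortPoints(np.array([[uv]],float),K,np.array([c['k1'],0,0,0.]))[0,0]
    return np.array(c['xyz']),rot(c)@np.array([p[0],-p[1],-1])
def atz(c,uv,z):
    o,d=ray(c,uv);return o+d*(z-o[2])/d[2]
def proj(c,P):
    q=rot(c).T@(np.array(P)-np.array(c['xyz']));x=q[0]/-q[2];y=-q[1]/-q[2]
    s=1+c['k1']*(x*x+y*y);K=np.array(c['mtx']);return K[0,0]*x*s+K[0,2],K[1,1]*y*s+K[1,2]
def tri(rs):
    A=0;b=0
    for o,d in rs:
        d=d/np.linalg.norm(d);M=np.eye(3)-np.outer(d,d);A=A+M;b=b+M@o
    return np.linalg.solve(A,b)
E
python3 - <<'E'
from h import *
np.set_printoptions(precision=4,suppress=True)
C={}
for n in ['top','side']:
    c=C[n]=snap(n,n+'0.png');print(n,c['xyz'],c['k1'],c['rotation'])
    for t in ['supply_yellow','cover_yellow','snap_yellow_top','cover_white']:
        for d in manip.regions_of(n,t): print(t,d['score'],d['xy'],d['region'].sum(),atz(c,d['xy'],.06))
print(manip.observe())
E
```

```text
top [0.3097 0.0019 1.2406] -0.09662258655494652 [-0.0656  0.0566  0.7149 -0.6938]
supply_yellow 0.58 [208.0, 202.9] 4750 [0.5449 0.1833 0.06  ]
cover_yellow 0.75 [194.6, 304.6] 584 [0.3079 0.2158 0.06  ]
cover_yellow 0.72 [211.1, 229.0] 922 [0.4823 0.1763 0.06  ]
cover_white 0.77 [371.6, 212.9] 921 [ 0.5088 -0.2017  0.06  ]
side [-0.0073 -0.4973  0.8536] -0.07997238604296616 [ 0.3389 -0.1409 -0.3821  0.8481]
cover_yellow 0.92 [217.3, 188.7] 882 [0.4832 0.1635 0.06  ]
cover_yellow 0.89 [148.6, 232.4] 561 [0.2945 0.1781 0.06  ]
cover_yellow 0.71 [283.5, 229.9] 549 [ 0.4903 -0.0359  0.06  ]
snap_yellow_top 0.15 [358.2, 245.5] 5817 [ 0.5599 -0.181   0.06  ]
cover_white 0.58 [353.8, 264.4] 1293 [ 0.5147 -0.2029  0.06  ]
{'t': 0.5, 'q': array([ 1.0966,  0.3129,  1.4978,  0.    ,  1.331 , -0.2234]), 'qvel': array([ 0.0007, -0.0003, -0.0001,  0.0007,  0.0002,  0.0006]), 'joint_efforts': array([ -0.0008, -40.1884, -25.229 ,   0.0695,   0.0321,  -0.    ]), 'tool_pos': array([0.1303, 0.5086, 0.2162]), 'tcp_rot': array([ 0.1251,  0.9921, -0.    , -0.    ]), 'contact_force': array([-0.1954,  0.1678,  0.2178]), 'torque': array([ 0.0003,  0.0182, -0.0063]), 'grip_force': 0.0, 'opening': 0.08817684465330893}
```

```bash
cd pics; python3 -c "
import cv2
a=cv2.imread('top0.png');cv2.imwrite('top1.png',cv2.resize(a[90:390,100:460],None,fx=2,fy=2,interpolation=2))
a=cv2.imread('side0.png');cv2.imwrite('side1.png',cv2.resize(a[80:380,80:480],None,fx=2,fy=2,interpolation=2))"
```

```text
(no output)
```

View pics/top1.png

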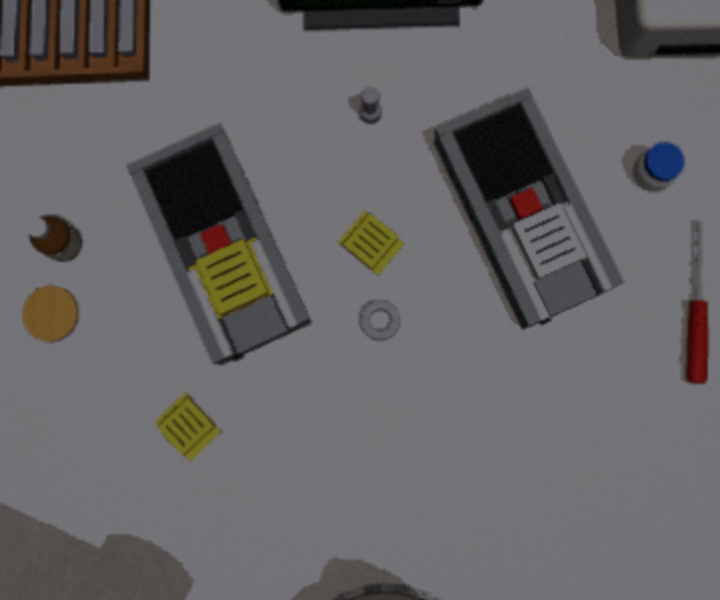

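View pics/side1.png

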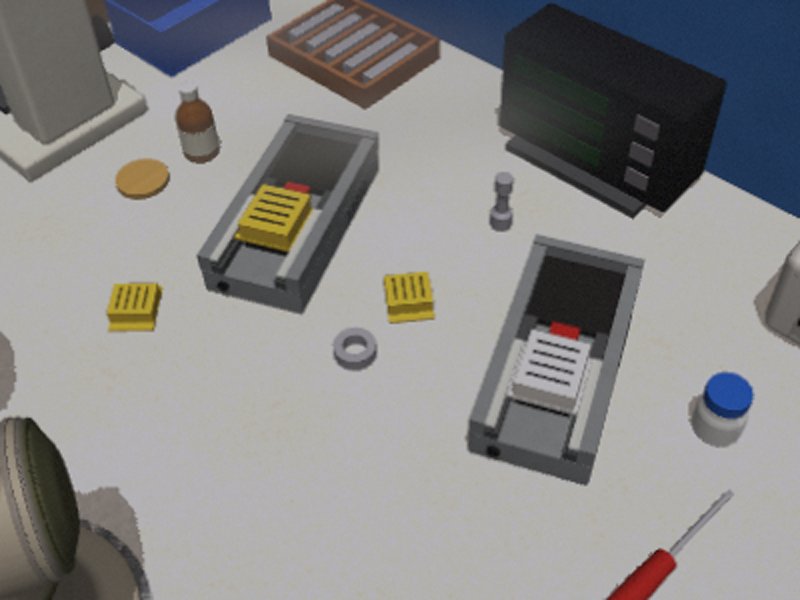

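The top view shows the yellow box at about (218,245) in the crop, tilted about 24° to the left, with its tab at (215,238) and the cover at (232,275). Two smaller yellow look-alikes lie outside the box. I'll move the wrist camera over the box.

Call:
apply_moves:
  dp:
    - [-2.8,-1.7,0]
    - [-2.8,-1.7,0]
    - [-2.8,-1.7,0]
    - [-2.8,-1.7,0]
    - [-2.8,-1.7,0]
  spin: [0,0,0,0,0]
  claw: 1

```text
t: 0.92
tool_pos: [0.2456, 0.3903, 0.2163]
tcp_rot: [0.125, 0.992, 0.0, 0.0]
contact_force: [0.7, 0.6, -0.5]
opening: 0.0565
grip_force: 0.0
```

Call:
apply_moves:
  dp:
    - [-2.8,-1.7,0]
    - [-2.8,-1.7,0]
    - [-2.8,-1.7,0]
    - [-2.8,-1.7,0]
    - [-2.8,-1.7,0]
  spin: [0,0,0,0,0]

```text
t: 1.33
tool_pos: [0.3603, 0.2731, 0.2164]
tcp_rot: [0.125, 0.992, 0.0, 0.0]
contact_force: [0.2, -0.4, -0.2]
opening: 0.0238
grip_force: 0.0
```

Call:
apply_moves:
  dp:
    - [-2.8,-1.7,0]
    - [-2.8,-1.7,0]
    - [-2.8,-1.7,0]
    - [0,0,0]
    - [0,0,0]
  spin: [0,0,0,-7,-7]

```text
t: 1.75
tool_pos: [0.429, 0.2028, 0.216]
tcp_rot: [0.002, 1.0, -0.0, -0.0]
contact_force: [-0.2, 1.9, 0.3]
opening: 0.0006
grip_force: 0.0
```

Call:
apply_moves:
  dp:
    - [0,0,0]
    - [0,0,0]
    - [0,0,0]
    - [0,0,0]
    - [0,0,0]
  spin: [-7,-7,-7,-3,0]

```text
t: 2.17
tool_pos: [0.4281, 0.2041, 0.2163]
tcp_rot: [-0.206, 0.979, 0.0, 0.0]
contact_force: [0.2, 0.2, -0.2]
opening: -0.0
grip_force: 0.0
```

Run:
```python
from h import *
np.set_printoptions(precision=4,suppress=True)
c=snap('wrist','w0.png');print(c['xyz'],c['rotation'])
for t in ['supply_yellow','cover_yellow','snap_yellow_top','seat_yellow']:
    for d in manip.regions_of('wrist',t): print(t,d['score'],d['xy'],d['region'].sum(),atz(c,d['xy'],.06))
o=manip.observe();print(o['t'],o['tool_pos'],o['tcp_rot'],o['opening'])
```

```text
[0.3547 0.1723 0.3854] [-0.0859 -0.1308  0.8275  0.5392]
supply_yellow 0.68 [220.8, 185.9] 10667 [0.4532 0.1425 0.06  ]
supply_yellow 0.25 [232.1, 256.9] 449 [0.5287 0.1846 0.06  ]
cover_yellow 0.83 [105.9, 185.5] 2188 [0.5044 0.0242 0.06  ]
cover_yellow 0.67 [342.1, 99.0] 2657 [0.3191 0.2229 0.06  ]
cover_yellow 0.64 [229.1, 219.8] 4008 [0.4864 0.1648 0.06  ]
snap_yellow_top 0.79 [232.1, 259.2] 459 [0.5315 0.1856 0.06  ]
snap_yellow_top 0.36 [223.3, 185.4] 10531 [0.4516 0.1448 0.06  ]
seat_yellow 0.69 [224.1, 184.8] 10529 [0.4506 0.1453 0.06  ]
seat_yellow 0.21 [228.7, 218.9] 4174 [0.4856 0.164  0.06  ]
2.4167 [0.4281 0.2042 0.2162] [-0.2041  0.9789  0.     -0.    ] 0.0007332447800412463
```

View pics/w0.png

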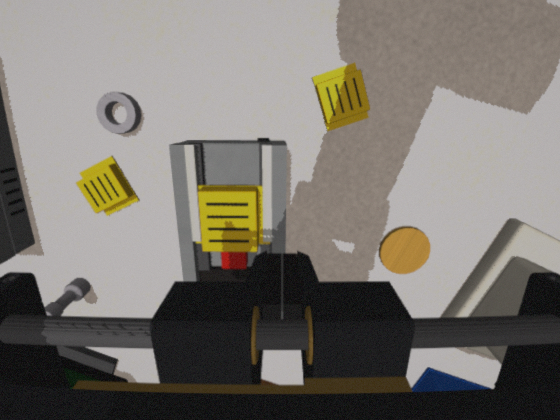

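The wrist view shows the box nearly aligned with the image: near rim corners at (171,144) and (287,141), cover around (229,220), tab at (233,259). I'll fit the box pose over the three views.

```bash
cat > fit.py <<'E'
from h import *
from scipy.optimize import least_squares
np.set_printoptions(precision=4,suppress=True)
C={n:snap(n) for n in ['top','side','wrist']}
O=[('wrist',(171,144),(-130,-62,61)),('wrist',(287.5,141),(-130,62,61)),('top',(164.5,173.5),(130,62,64)),('top',(210.5,152.5),(130,-62,64)),
('top',(255,251),(-130,-62,61)),('side',(224.5,138.5),(130,62,64)),('side',(269,147.5),(130,-62,64))]
def W(p,b):
    a=p[2];b=np.array(b)/1000;return [p[0]+np.cos(a)*b[0]-np.sin(a)*b[1],p[1]+np.sin(a)*b[0]+np.cos(a)*b[1],b[2]+p[3]]
f=lambda p:np.concatenate([np.array(proj(C[n],W(p,b)))-uv for n,uv,b in O])
r=least_squares(f,[.54,.18,.4,0],loss='soft_l1');p=r.x;print(p,np.degrees(p[2]));print(f(p).reshape(-1,2))
# red tab, rim heights from two views
for n in C:
    im=cv2.cvtColor(C[n]['img'],cv2.COLOR_RGB2HSV)
    u,v=np.round(proj(C[n],W(p,(3,0,58)))).astype(int);m=((im[...,0]<8)|(im[...,0]>172))&(im[...,1]>150)&(im[...,2]>40)
    m2=np.zeros_like(m);m2[v-25:v+25,u-25:u+25]=1;ys,xs=np.where(m&m2);print(n,'tab pred',u,v,'seen',xs.mean(),ys.mean(),xs.min(),xs.max(),ys.min(),ys.max())
    print('cover top corners pred',[np.round(proj(C[n],W(p,(x,y,78))),1) for x in(-85,-15) for y in (-31,31)])
for t in ['lens_cleaner','cal_disc','plug_gauge']:
    for d in manip.regions_of('top',t)[:1]:print(t,atz(C['top'],d['xy'],.05))
c=cv2.resize(C['top']['img'][130:290,140:280],None,fx=4,fy=4,interpolation=2)[:,:,::-1].copy()
def dr(b):
    u,v=proj(C['top'],W(p,b));return int((u-140+.5)*4),int((v-130+.5)*4)
for z,x0,x1,y in [(61,-130,130,62),(58,-12,18,15),(78,-85,-15,31)]:
    cv2.polylines(c,[np.array([dr((x0,-y,z)),dr((x1,-y,z)),dr((x1,y,z)),dr((x0,y,z))])],True,(0,255,0),1)
cv2.imwrite('pics/ov.png',c[:600])
o=manip.observe();print(o['t'])
E
python3 fit.py
```

```text
[ 0.5256  0.1829  0.396  -0.0065] 22.68702027106336
[[ 0.0715 -3.0783]
 [-0.7041  1.4645]
 [-0.4969 -0.2407]
 [ 0.609  -0.0509]
 [-0.4376 -0.6276]
 [-1.1945 -0.0797]
 [-0.7923  0.3504]]fit.py:15: RuntimeWarning: Mean of empty slice.
  m2=np.zeros_like(m);m2[v-25:v+25,u-25:u+25]=1;ys,xs=np.where(m&m2);print(n,'tab pred',u,v,'seen',xs.mean(),ys.mean(),xs.min(),xs.max(),ys.min(),ys.max())
  ret = ret.dtype.type(ret / rcount)
Traceback (most recent call last):
  File "fit.py", line 15, in <module>
    m2=np.zeros_like(m);m2[v-25:v+25,u-25:u+25]=1;ys,xs=np.where(m&m2);print(n,'tab pred',u,v,'seen',xs.mean(),ys.mean(),xs.min(),xs.max(),ys.min(),ys.max())
                                                                                                                         ~~~~~~^^
ValueError: zero-size array to reduction operation minimum which has no identity
```

```bash
python3 - <<'E'
s=open('fit.py').read()
s=s.replace("# red tab","for n,g in [('top','top0'),('side','side0'),('wrist','w0')]: C[n]['img']=cv2.imread('pics/%s.png'%g)[:,:,::-1].copy()\n# red tab").replace("for n in C:","for n in C:",1)
i=s.index("c=cv2.resize");j=s.index("o=manip")
s=s[:i]+'''
def ov(n,x0,y0,w,h,k):
    c=cv2.resize(C[n]['img'][y0:y0+h,x0:x0+w],None,fx=k,fy=k,interpolation=2)[:,:,::-1].copy()
    def dr(b):
        u,v=proj(C[n],W(p,b));return int((u-x0+.5)*k),int((v-y0+.5)*k)
    for z,a,e,y in [(61,-130,130,62),(58,-12,18,15),(78,-85,-15,31)]:
        cv2.polylines(c,[np.array([dr((a,-y,z)),dr((e,-y,z)),dr((e,y,z)),dr((a,y,z))])],True,(0,255,0),1)
    return c
a=ov('top',150,140,130,150,3);b=ov('wrist',150,125,150,150,3)[:450,:400]
cv2.imwrite('pics/ov.png',np.hstack([a,b]))
'''+s[j:]
s=s.replace("im[...,1]>150","im[...,1]>120")
open('fit.py','w').write(s)
E
python3 fit.py
```

```text
[ 0.5256  0.1829  0.396  -0.0065] 22.69120279210363
[[ 0.0719 -3.1181]
 [-0.6993  1.4648]
 [-0.4963 -0.2396]
 [ 0.608  -0.053 ]
 [-0.4313 -0.6334]
 [-1.1949 -0.0786]
 [-0.7914  0.3493]]
top tab pred 208 210 seen 207.17857142857142 208.42857142857142 200 215 202 215
cover top corners pred [array([234. , 237.5]), array([209.5, 248.5]), array([222.1, 210.4]), array([197.8, 221.2])]
side tab pred 226 177 seen 228.17073170731706 173.0731707317073 222 234 171 175
cover top corners pred [array([221.6, 199.4]), array([196.7, 193.3]), array([233.9, 178.9]), array([209.8, 173.3])]
wrist tab pred 233 253 seen 233.62328767123287 260.74429223744295 221 247 252 269
cover top corners pred [array([198.2, 185.9]), array([256.7, 186.8]), array([202.4, 246.3]), array([257.2, 247.4])]
lens_cleaner [0.5607 0.3828 0.05  ]
plug_gauge [ 0.6903 -0.0074  0.05  ]
2.8667
```

View pics/ov.png

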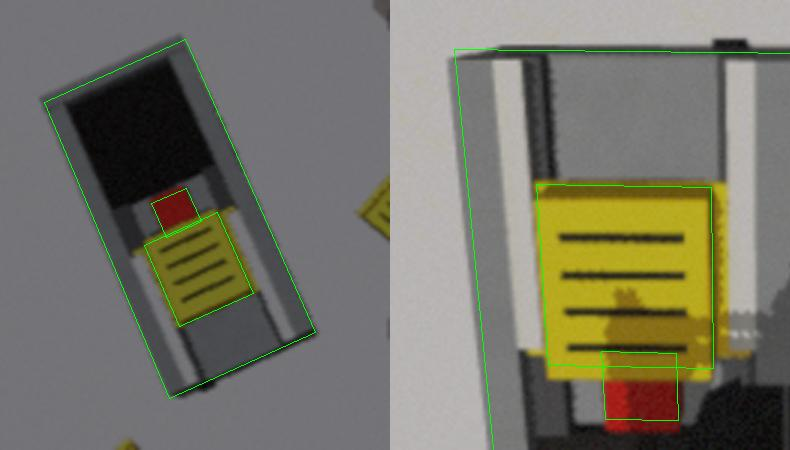

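```bash
python3 - <<'E'
s=open('fit.py').read()
i=s.index("O=[");j=s.index("def W")
s=s[:i]+'''O=[('wrist',(170,144.3),(-130,-62,61)),('wrist',(222,268.7),(18,-15,57)),('wrist',(246.7,268.7),(18,15,57)),('top',(164.5,173.5),(130,62,64)),('top',(210.8,152.8),(130,-62,64)),
('top',(212,202.3),(18,-15,57)),('top',(200.3,207.7),(18,15,57)),('top',(255,251),(-130,-62,61)),('side',(224.5,138.5),(130,62,64)),('side',(269,147.5),(130,-62,64))]
'''+s[j:]
s=s.replace("print(n,'tab pred'","0 and print(n,'tab pred'")
open('fit.py','w').write(s)
E
python3 fit.py; sed 's/\[.54,.18,.4,0\]/[.54,.18,.4]/;s/+p\[3\]//;s/ov.png/ov2.png/' fit.py > fit3.py; python3 fit3.py
```

```text
[ 0.5282  0.1836  0.4014 -0.0068] 22.997676165827635
[[ 0.4567 -0.6444]
 [-0.7089 -2.9366]
 [-1.1084 -2.5814]
 [-0.9567 -1.0067]
 [-0.2853 -1.3449]
 [-0.6746 -1.0675]
 [-0.4564 -1.2837]
 [-0.5361 -1.9728]
 [-0.939  -0.5607]
 [-0.5043 -0.3196]]
cover top corners pred [array([233.8, 236.2]), array([209.4, 247.4]), array([221.8, 209.2]), array([197.6, 220.2])]
cover top corners pred [array([222.5, 198.7]), array([197.5, 192.7]), array([234.5, 178.2]), array([210.4, 172.7])]
cover top corners pred [array([197.7, 188.4]), array([256. , 189.1]), array([202.3, 248.5]), array([256.9, 249.3])]
lens_cleaner [0.5525 0.3937 0.05  ]
plug_gauge [0.686  0.0015 0.05  ]
3.1667
[0.5263 0.1837 0.3907] 22.38770422376992
[[ 0.1308 -2.322 ]
 [-1.2809 -1.6521]
 [-1.21   -1.052 ]
 [-1.2656 -1.3849]
 [-0.1186 -1.3603]
 [-1.0423 -0.7738]
 [-0.9428 -1.0799]
 [-1.1869 -0.9127]
 [-1.211  -2.3351]
 [-0.7564 -1.7765]]
cover top corners pred [array([233.2, 237. ]), array([208.5, 248. ]), array([221.4, 209.7]), array([196.9, 220.5])]
cover top corners pred [array([221.1, 197. ]), array([196.1, 190.8]), array([233.5, 176.6]), array([209.4, 170.9])]
cover top corners pred [array([197.6, 188.1]), array([257.2, 189.3]), array([201.5, 249.4]), array([257.3, 250.7])]
lens_cleaner [0.5675 0.1658 0.05  ]
plug_gauge [ 0.5117 -0.2032  0.05  ]
3.4667
```

View pics/ov2.png

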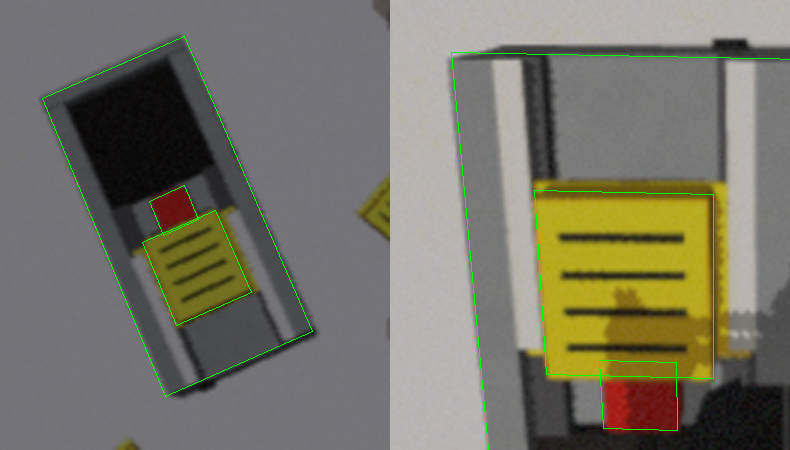

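Fit: box centre (0.5265, 0.183), yaw about 22.7°, heights agree with the text to within a few mm. Next I'll go over the tab, aiming at box x = +5 mm, and descend above it.

Call:
apply_moves:
  dp:
    - [-2.2,-1.4,0]
    - [-2.2,-1.4,0]
    - [-2.2,-1.4,0]
    - [-2.2,-1.5,0]
    - [0,0,0]
  spin: [0.8,0,0,0,0]

```text
t: 3.88
tool_pos: [0.5344, 0.1848, 0.2153]
tcp_rot: [-0.197, 0.98, -0.0, 0.0]
contact_force: [0.3, -0.3, 0.2]
opening: 0.0003
grip_force: 0.0
```

Call:
apply_moves:
  dp:
    - [0,0,3]
    - [0,0,3]
    - [0,0,3]
    - [0,0,2.5]
    - [0,0,0]
  spin: [0,0,0,0,0]

```text
t: 4.3
tool_pos: [0.5285, 0.1859, 0.0967]
tcp_rot: [-0.198, 0.98, 0.0, -0.004]
contact_force: [-0.6, -0.1, -0.8]
opening: 0.0004
grip_force: 0.0
```

Run:
```python
from h import *
a=snap('wrist')['img'];b=snap('side')['img']
o=manip.observe();print(o['t'],o['tool_pos'],o['tcp_rot'],o['contact_force'])
x=cv2.resize(a[150:350,140:340],(400,400));y=cv2.resize(b[100:250,150:300],(400,400))
cv2.imwrite('pics/p1.png',np.hstack([x,y])[:,:,::-1])
```

```text
4.4 [0.53123368 0.186249   0.10174674] [-1.97993202e-01  9.80203362e-01  3.55875428e-05 -2.45961873e-04] [ 0.10376518  1.33888129 -0.5855554 ]
```

View pics/p1.png

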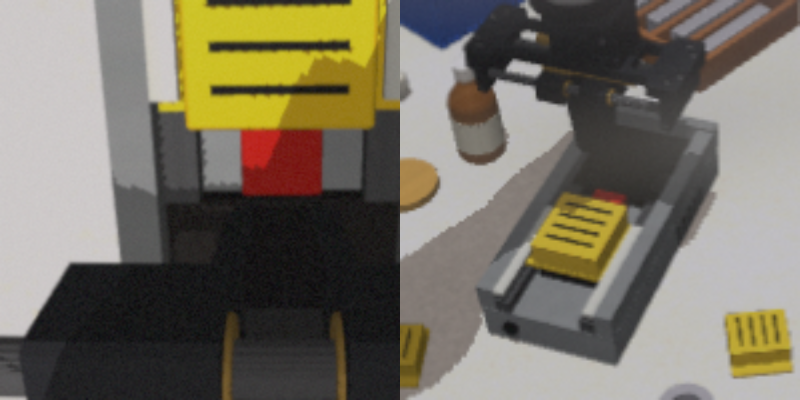

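Wrist view: the red tab sits at crop (282,165), centred on the gripper axis at about x = 285. The descent is clear, so I'll press.

Call:
apply_moves:
  dp:
    - [0,0,1.5]
    - [0,0,1.5]
    - [0,0,0.8]
    - [0,0,0]
    - [0,0,0]
  spin: [0,0,0,0,0]

```text
t: 4.82
tool_pos: [0.5319, 0.1863, 0.0645]
tcp_rot: [-0.198, 0.98, -0.0, 0.001]
contact_force: [0.8, 0.9, 0.0]
opening: 0.0001
grip_force: 0.0
```

Call:
apply_moves:
  dp:
    - [0,0,0.3]
    - [0,0,0.3]
    - [0,0,0.2]
    - [0,0,0]
    - [0,0,0]
  spin: [0,0,0,0,0]

```text
t: 5.23
tool_pos: [0.5314, 0.1861, 0.0553]
tcp_rot: [-0.198, 0.98, -0.0, -0.0]
contact_force: [0.1, 0.6, 1.2]
opening: 0.0001
grip_force: 0.0
```

Call:
apply_moves:
  dp:
    - [0,0,0.2]
    - [0,0,0.2]
    - [0,0,0.2]
    - [0,0,0]
    - [0,0,0]
  spin: [0,0,0,0,0]

```text
t: 5.65
tool_pos: [0.5313, 0.1861, 0.0491]
tcp_rot: [-0.198, 0.98, -0.0, -0.0]
contact_force: [0.6, 0.0, -0.0]
opening: 0.0005
grip_force: 0.0
```

Call:
apply_moves:
  dp:
    - [0,0,0.2]
    - [0,0,0.2]
    - [0,0,0]
    - [0,0,0]
    - [0,0,0]
  spin: [0,0,0,0,0]

```text
t: 6.07
tool_pos: [0.5314, 0.1861, 0.0452]
tcp_rot: [-0.198, 0.98, -0.0, 0.0]
contact_force: [0.8, 0.3, 0.0]
opening: 0.0004
grip_force: 0.0
```

Call:
apply_moves:
  dp:
    - [0,0,0.15]
    - [0,0,0]
  spin: [0,0]

```text
t: 6.23
tool_pos: [0.5313, 0.1861, 0.0435]
tcp_rot: [-0.198, 0.98, -0.0, -0.0]
contact_force: [0.5, 1.1, 0.4]
opening: 0.0002
grip_force: 0.0
```

Run:
```python
from h import *
a=snap('wrist')['img'];b=snap('side')['img']
o=manip.observe();print(o['t'],o['tool_pos'],o['contact_force'])
x=cv2.resize(a[150:350,140:340],(400,400));y=cv2.resize(b[100:250,150:300],(400,400))
cv2.imwrite('pics/p2.png',np.hstack([x,y])[:,:,::-1])
```

```text
6.3333 [0.53131256 0.18614462 0.04368001] [ 0.06632174  0.4522905  -0.90212436]
```

View pics/p2.png

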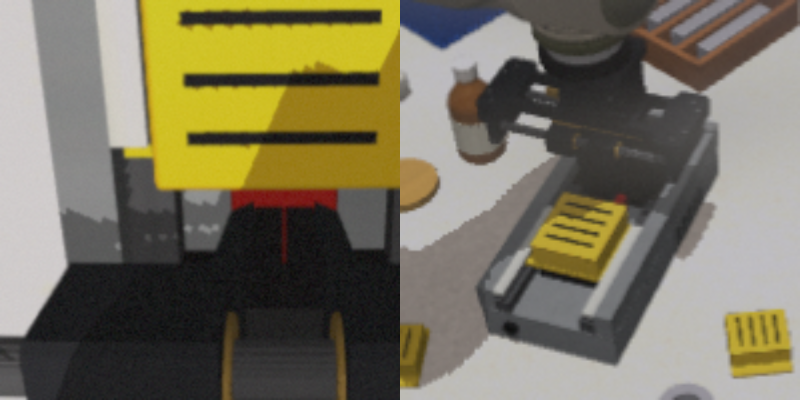

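Tip is over the tab, but no stop force yet. I'll press on until the stop is felt.

Call:
apply_moves:
  dp:
    - [0,0,0.15]
    - [0,0,0.15]
    - [0,0,0]
  spin: [0,0,0]

```text
t: 6.58
tool_pos: [0.5312, 0.1861, 0.0403]
tcp_rot: [-0.198, 0.98, 0.0, -0.0]
contact_force: [0.6, 0.4, -0.1]
opening: 0.0003
grip_force: 0.0
```

Run:
```python
from h import *
c=snap('wrist');d=snap('side');o=manip.observe();T=o['tool_pos'];print(o['contact_force'],T)
u=np.array([.9225,.386,0]);v=np.array([-.386,.9225,0])
P=np.array([.5265,.183,0])
for k,X in dict(tcp=T,front=T-.009*u,tabnear46=P-.012*u+[0,0,.046],tabfar46=P+.018*u+[0,0,.046],tabnear58=P-.012*u+[0,0,.058],tabfar58=P+.018*u+[0,0,.058],covtop=P-.015*u+[0,0,.078]).items(): print(k,np.round(proj(c,X),1),np.round(proj(d,X),1))
x=cv2.resize(c['img'][215:295,230:330],(400,320),interpolation=2);y=cv2.resize(d['img'][140:220,180:280],(400,320),interpolation=2)
z=np.clip(np.hstack([x,y]).astype(float)*1.8,0,255)
cv2.imwrite('pics/p3.png',z[:,:,::-1])
```

```text
[0.00919302 0.6257908  0.27070674] [0.53132241 0.18610933 0.04062272]
tcp [281.1 249.5] [226.4 179.5]
front [281.2 235.8] [224.9 182. ]
tabnear46 [279.4 225.5] [223.6 182.8]
tabfar46 [279.4 271.9] [228.6 174.6]
tabnear58 [279.2 233.5] [223.1 179.2]
tabfar58 [279.2 282.5] [228.1 171. ]
covtop [278.9 243.8] [221.7 173.8][ WARN:0@0.744] global loadsave.cpp:1063 imwrite_ Unsupported depth image for selected encoder is fallbacked to CV_8U.
```

View pics/p3.png

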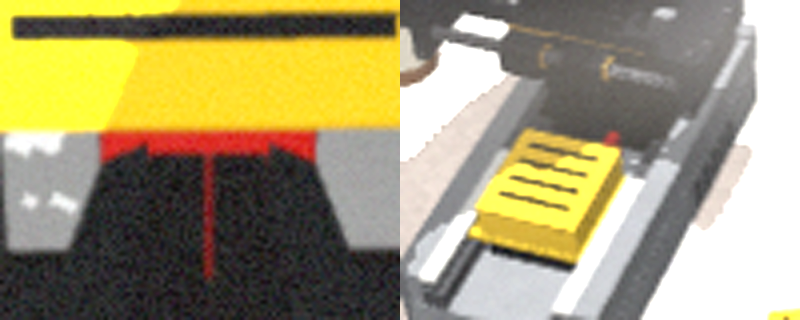

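Run:
```python
from h import *
a=cv2.imread('pics/side0.png')[:,:,::-1];d=snap('side')['img']
for n,i in (('before',a),('now',d)):
    m=(i[...,0].astype(int)-i[...,1:].max(2)>40)[165:185,215:245]
    print(n);print('\n'.join(''.join('#' if q else '.' for q in r) for r in m))
c=snap('wrist');print(c['mtx'])
T=manip.observe()['tool_pos'];u=np.array([.9225,.386,0]);v=np.array([-.386,.9225,0])
for dz in (0,.01,.02,.04):print(dz,[np.round(proj(c,T+[0,0,dz]+s*.0175*v-.009*u),1) for s in(-1,1)])
```

```text
before
..............................
..............................
..............................
..............................
..............................
..............................
........####..................
........#########.............
.......#############..........
.......#############..........
..........#########...........
...............###............
..............................
..............................
..............................
..............................
..............................
..............................
..............................
..............................
now
..............................
..............................
..............................
..............................
..............................
..............................
..............................
..............................
.................##...........
.................##...........
................###...........
..............................
..............................
..............................
..............................
..............................
..............................
..............................
..............................
..............................
[[305.33322989   0.         281.68542068]
 [  0.         305.33322989 209.9896526 ]
 [  0.           0.           1.        ]]
0 [array([252. , 235.4]), array([310.4, 235.6])]
0.01 [array([250.4, 242.2]), array([312. , 242.5])]
0.02 [array([248.5, 249.9]), array([313.7, 250.1])]
0.04 [array([244.2, 268.1]), array([317.8, 268.3])]
```

The side view shows the tab unmoved, and the wrist view puts the visible finger ends about 20 mm above the nominal TCP. I'll keep descending in small steps, watching the force.

Call:
apply_moves:
  dp:
    - [0,0,0.15]
    - [0,0,0]
  spin: [0,0]

```text
t: 6.95
tool_pos: [0.5313, 0.1861, 0.039]
tcp_rot: [-0.198, 0.98, 0.0, -0.0]
contact_force: [-0.5, 0.6, 0.1]
opening: 0.0005
grip_force: 0.0
```

Call:
apply_moves:
  dp:
    - [0,0,0.15]
    - [0,0,0]
  spin: [0,0]

```text
t: 7.12
tool_pos: [0.5312, 0.1861, 0.0374]
tcp_rot: [-0.198, 0.98, 0.0, -0.0]
contact_force: [-1.5, 0.2, 0.5]
opening: 0.0004
grip_force: 0.0
```

Call:
apply_moves:
  dp:
    - [0,0,0.15]
    - [0,0,0.15]
    - [0,0,0]
  spin: [0,0,0]

```text
t: 7.37
tool_pos: [0.5314, 0.1861, 0.0346]
tcp_rot: [-0.198, 0.98, 0.0, 0.0]
contact_force: [0.0, 0.5, -0.8]
opening: 0.0002
grip_force: 0.0
```

Call:
apply_moves:
  dp:
    - [0,0,0.15]
    - [0,0,0.15]
    - [0,0,0]
  spin: [0,0,0]

```text
t: 7.62
tool_pos: [0.5314, 0.1861, 0.0316]
tcp_rot: [-0.198, 0.98, -0.0, 0.0]
contact_force: [0.5, 0.1, 1.1]
opening: 0.0003
grip_force: 0.4
```

Run:
```python
from h import *
d=snap('side')['img'];c=snap('wrist')['img'];o=manip.observe();print(o['contact_force'],o['tool_pos'],o['joint_efforts'])
m=(d[...,0].astype(int)-d[...,1:].max(2)>40)[168:182,215:245]
print('\n'.join(''.join('#' if q else '.' for q in r) for r in m))
m=(c[...,0].astype(int)-c[...,1:].max(2)>30)[240:300,245:320]
print('\n'.join(''.join('#' if q else '.' for q in r) for r in m[::2]))
y=cv2.resize(d[110:215,170:280],(660,630),interpolation=2)[:600]
cv2.imwrite('pics/p4.png',np.clip(y.astype(float)*2.2,0,255).astype(np.uint8)[:,:,::-1])
```

```text
[0.22856813 0.23854865 0.50970913] [0.53138756 0.18613788 0.03161311] [-4.23737816e-03 -4.72851169e+01 -1.98197186e+01 -4.38230135e-02
  1.39551898e-01  3.82518901e-04]
..............................
..............................
..............................
..............................
..............................
..............................
..............................
..................##..........
..............................
..............................
..............................
..............................
..............................
..............................
..................#...#.....#..#........................#....#.............
................#................#............#.....#....#......#..........
................#..#.....#...........#...................#.................
...............#......................###.........#..#....#.............#..
........#.....#..................#.......#.......................#.#....#..
............#...................#....#........................##......#.#..
...................##..#...............#.
[... 1082 characters left out ...]
................
....................................##.....................................
....................................##.....................................
....................................##.....................................
....................................##.....................................
...........................................................................
...........................................................................
...........................................................................
...........................................................................
...........................................................................
```

View pics/p4.png

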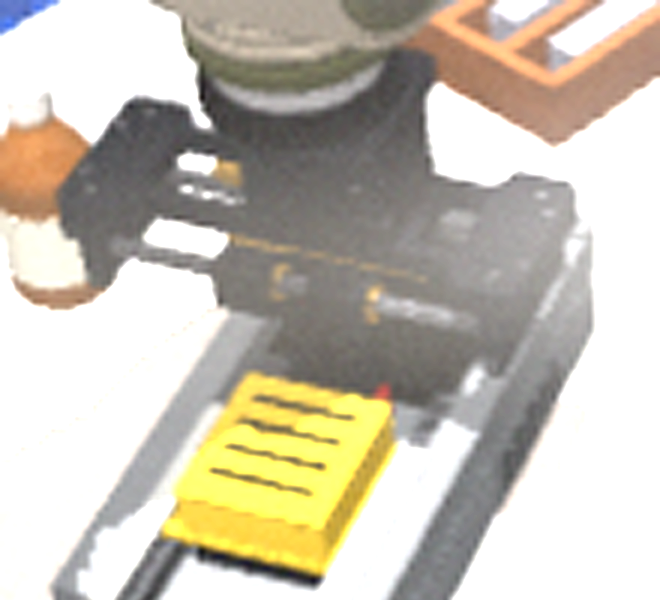

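The side view shows the red sliver at (383,392) shrunk and lower, so the tab seems to be going in. I'll carry on until the stop is felt.

Call:
apply_moves:
  dp:
    - [0,0,0.15]
    - [0,0,0]
  spin: [0,0]

```text
t: 7.88
tool_pos: [0.5314, 0.1861, 0.0301]
tcp_rot: [-0.198, 0.98, -0.0, 0.0]
contact_force: [0.5, 0.0, 1.7]
opening: 0.0007
grip_force: 0.6
```

Call:
apply_moves:
  dp:
    - [0,0,0.15]
    - [0,0,0]
  spin: [0,0]

```text
t: 8.05
tool_pos: [0.5314, 0.1861, 0.0286]
tcp_rot: [-0.198, 0.98, 0.0, 0.0]
contact_force: [1.2, 0.8, 1.3]
opening: 0.0004
grip_force: 0.6
```

Call:
apply_moves:
  dp:
    - [0,0,0.15]
    - [0,0,0]
  spin: [0,0]

```text
t: 8.22
tool_pos: [0.5314, 0.1861, 0.027]
tcp_rot: [-0.198, 0.98, -0.0, 0.0]
contact_force: [0.9, 0.8, 0.6]
opening: 0.0003
grip_force: 0.5
```

Call:
apply_moves:
  dp:
    - [0,0,0.15]
    - [0,0,0]
  spin: [0,0]

```text
t: 8.38
tool_pos: [0.5314, 0.1861, 0.0255]
tcp_rot: [-0.198, 0.98, -0.0, 0.0]
contact_force: [0.8, -0.8, 1.6]
opening: 0.0005
grip_force: 0.4
```

Call:
apply_moves:
  dp:
    - [0,0,0.15]
    - [0,0,0]
  spin: [0,0]

```text
t: 8.55
tool_pos: [0.5314, 0.1861, 0.024]
tcp_rot: [-0.198, 0.98, 0.0, 0.0]
contact_force: [0.1, 0.7, 1.0]
opening: 0.0004
grip_force: 0.4
```

Run:
```python
from h import *
d=snap('side')['img'];cc=snap('wrist');c=cc['img'];o=manip.observe();print(o['contact_force'],o['torque'],o['tool_pos'],o['grip_force'],o['t'])
m=(d[...,0].astype(int)-d[...,1:].max(2)>40)[168:182,215:245]
print(np.argwhere(m)+[168,215])
m=(c[...,0].astype(int)-c[...,1:].max(2)>30)[240:320,278:288]
print('\n'.join(str(240+2*i)+''.join('#' if q else '.' for q in r) for i,r in enumerate(m[::2])))
y=(c[...,:2].min(2).astype(int)-c[...,2]>50);print('cover rows at cols 240,280',[np.where(y[:,k])[0][[0,-1]] for k in (240,270,280)])
```

```text
[0.96126679 0.47250863 0.9141768 ] [ 0.03129242 -0.03466568  0.04439778] [0.53133668 0.1861003  0.02398593] 0.396216701483354 8.65
[]
240..........
242..........
244..........
246..........
248..........
250...#......
252..........
254..........
256.#....#...
258..........
260.#..#.#...
262..........
264....#.....
266...##.....
268...##.....
270...##.....
272...##.....
274...##.....
276...##.....
278...##.....
280...##.....
282...##.....
284...##.....
286...##.....
288...##.....
290..........
292..........
294..........
296..........
298..........
300..........
302..........
304..........
306..........
308..........
310..........
312..........
314..........
316..........
318..........
cover rows at cols 240,280 [array([ 88, 263]), array([ 88, 263]), array([ 88, 263])]
```

The red seen in the slit has stayed fixed relative to the tool since TCP z of about 0.033. The tab is moving with the tip, which is about 23 mm above the nominal TCP. Now to find the stop.

Call:
apply_moves:
  dp:
    - [0,0,0.1]
    - [0,0,0]
    - [0,0,0]
  spin: [0,0,0]

```text
t: 8.9
tool_pos: [0.5314, 0.1861, 0.0239]
tcp_rot: [-0.198, 0.98, -0.0, 0.0]
contact_force: [-3.0, -1.0, 8.5]
opening: 0.0003
grip_force: 4.5
```

Call:
apply_moves:
  dp:
    - [0,0,0.1]
    - [0,0,0]
    - [0,0,0]
  spin: [0,0,0]

```text
t: 9.15
tool_pos: [0.5315, 0.1861, 0.0238]
tcp_rot: [-0.198, 0.98, -0.0, 0.0]
contact_force: [-6.4, -2.0, 17.9]
opening: 0.0002
grip_force: 9.0
```

Call:
apply_moves:
  dp:
    - [0,0,0.1]
    - [0,0,0]
    - [0,0,0]
  spin: [0,0,0]

```text
t: 9.4
tool_pos: [0.5315, 0.1862, 0.0237]
tcp_rot: [-0.198, 0.98, -0.0, 0.0]
contact_force: [-10.6, -2.8, 26.7]
opening: 0.0008
grip_force: 13.5
```

The tab has bottomed: hard stop with tip at 46 mm, so the tip offset is about 22 mm. I'll retract and go behind the cover.

Call:
apply_moves:
  dp:
    - [0,0,-1]
    - [0,0,-2]
    - [0,0,-3]
    - [0,0,-3]
    - [0,0,0]
  spin: [0,0,0,0,0]

```text
t: 9.82
tool_pos: [0.5336, 0.1865, 0.1164]
tcp_rot: [-0.198, 0.98, -0.0, 0.004]
contact_force: [0.3, -0.3, 0.6]
opening: 0.0001
grip_force: 0.0
```

Call:
apply_moves:
  dp:
    - [2.5,0,0]
    - [3,0,0]
    - [3,0,0]
    - [3,0,0]
    - [0,0,0]
  spin: [0,0,0,0,0]

```text
t: 10.23
tool_pos: [0.4206, 0.1406, 0.11]
tcp_rot: [-0.198, 0.98, 0.0, -0.003]
contact_force: [-0.1, -1.3, 0.2]
opening: -0.0
grip_force: 0.0
```

Call:
apply_moves:
  dp:
    - [0,0,2]
    - [0,0,1.5]
    - [0,0,0]
    - [0,0,0]
  spin: [0,0,0,0]

```text
t: 10.57
tool_pos: [0.4252, 0.1415, 0.0758]
tcp_rot: [-0.198, 0.98, 0.0, -0.001]
contact_force: [-0.3, -0.2, 1.2]
opening: 0.0008
grip_force: 0.0
```

Run:
```python
from h import *
t=snap('top');d=snap('side');o=manip.observe();T=o['tool_pos'];print(o['t'],T,o['contact_force'])
u=np.array([.9225,.386,0]);v=np.array([-.386,.9225,0]);P=np.array([.5265,.183,0])
print('box x,y',(T-P)@u,(T-P)@v)
b=d['img']
m=(b[...,0].astype(int)-b[...,1:].max(2)>40)[165:185,215:245];print(np.argwhere(m)[:,:].mean(0)+[165,215],m.sum())
x=cv2.resize(t['img'][140:280,150:290],(400,400),interpolation=2);y=cv2.resize(b[110:230,160:280],(400,400),interpolation=2)
cv2.imwrite('pics/p5.png',np.clip(np.hstack([x,y]).astype(float)*1.6,0,255).astype(np.uint8)[:,:,::-1])
```

```text
10.6667 [0.42586236 0.14160085 0.07676225] [ 0.76835319  0.20531088 -0.23886821]
box x,y -0.10881829267795545 0.0006554080217721519
[nan nan] 0<stdin>:6: RuntimeWarning: Mean of empty slice.
  ret = um.true_divide(
```

View pics/p5.png

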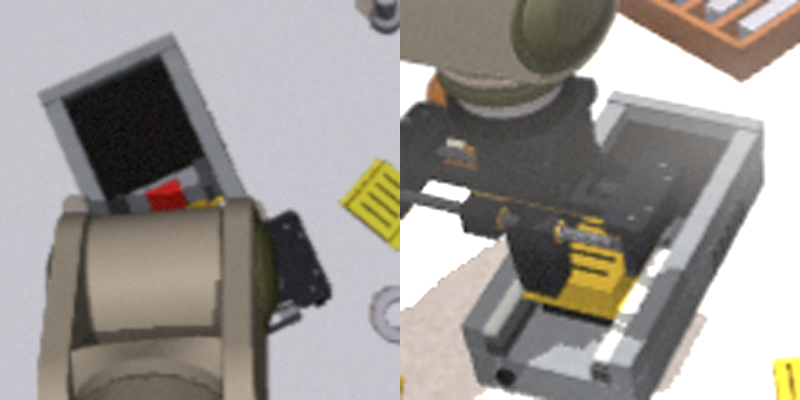

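Finger hangs just behind the cover (side crop (540,290)); the tab is red and sunk in the top view. I'll lower the tip to about 56 mm in two steps.

Call:
apply_moves:
  dp:
    - [0,0,1]
    - [0,0,1]
    - [0,0,0.5]
    - [0,0,0]
  spin: [0,0,0,0]

```text
t: 11.0
tool_pos: [0.4252, 0.1415, 0.051]
tcp_rot: [-0.198, 0.98, 0.0, -0.0]
contact_force: [-0.5, -0.2, -0.3]
opening: 0.0005
grip_force: 0.0
```

Call:
apply_moves:
  dp:
    - [0,0,1]
    - [0,0,0.7]
    - [0,0,0]
    - [0,0,0]
  spin: [0,0,0,0]

```text
t: 11.33
tool_pos: [0.4254, 0.1415, 0.0344]
tcp_rot: [-0.198, 0.98, 0.0, -0.0]
contact_force: [0.6, -0.5, 0.1]
opening: 0.0004
grip_force: 0.0
```

Call:
apply_moves:
  dp:
    - [-0.5,0,0]
    - [-0.5,0,0]
    - [-0.5,0,0]
    - [-0.5,0,0]
    - [-0.5,0,0]
  spin: [0,0,0,0,0]

```text
t: 11.75
tool_pos: [0.4489, 0.1514, 0.0343]
tcp_rot: [-0.198, 0.98, -0.0, -0.0]
contact_force: [-1.3, -0.7, 0.9]
opening: 0.0006
grip_force: 0.7
```

Contact at about 1.5 N, and the cover is sliding. Continuing gently.

Call:
apply_moves:
  dp:
    - [-0.5,0,0]
    - [-0.5,0,0]
    - [-0.5,0,0]
    - [-0.5,0,0]
    - [-0.5,0,0]
  spin: [0,0,0,0,0]

```text
t: 12.17
tool_pos: [0.4719, 0.1611, 0.0342]
tcp_rot: [-0.198, 0.98, 0.0, -0.0]
contact_force: [-2.0, 0.5, 0.7]
opening: 0.0006
grip_force: 0.7
```

Call:
apply_moves:
  dp:
    - [-0.5,0,0]
    - [-0.5,0,0]
    - [-0.5,0,0]
    - [-0.5,0,0]
    - [-0.5,0,0]
  spin: [0,0,0,0,0]

```text
t: 12.58
tool_pos: [0.495, 0.1708, 0.0342]
tcp_rot: [-0.198, 0.98, 0.0, 0.0]
contact_force: [-1.0, -1.0, 1.1]
opening: 0.0004
grip_force: 0.7
```

Call:
apply_moves:
  dp:
    - [-0.5,0,0]
    - [-0.5,0,0]
    - [-0.5,0,0]
    - [-0.5,0,0]
    - [-0.5,0,0]
  spin: [0,0,0,0,0]

```text
t: 13.0
tool_pos: [0.518, 0.1805, 0.0342]
tcp_rot: [-0.198, 0.98, -0.0, -0.0]
contact_force: [-1.8, -0.1, 2.3]
opening: 0.0004
grip_force: 0.7
```

Call:
apply_moves:
  dp:
    - [-0.5,0,0]
    - [-0.5,0,0]
    - [-0.5,0,0]
    - [-0.4,0,0]
    - [0,0,0]
  spin: [0,0,0,0,0]

```text
t: 13.42
tool_pos: [0.5358, 0.1879, 0.0342]
tcp_rot: [-0.198, 0.98, 0.0, 0.0]
contact_force: [0.4, 0.2, -0.3]
opening: 0.0004
grip_force: 0.0
```

```bash
cat > cov.py <<'E'
from h import *
np.set_printoptions(precision=4,suppress=True)
u=np.array([.9225,.386,0]);v=np.array([-.386,.9225,0]);P=np.array([.5265,.183,0])
for n in ['side','top','wrist']:
    c=snap(n)
    for r in manip.regions_of(n,'cover_yellow'):
        X=atz(c,r['xy'],.07);print(n,r['score'],r['region'].sum(),'box x,y',(X-P)@u,(X-P)@v)
o=manip.observe();T=o['tool_pos'];print(o['t'],T,(T-P)@u,(T-P)@v,o['contact_force'])
E
python3 cov.py
```

```text
side 0.85 579 box x,y -0.23008463866310416 0.08152818046346379
side 0.77 562 box x,y -0.12408645137899812 -0.18781880923286867
side 0.57 278 box x,y 0.032401271867654714 -0.02626389172170856
top 0.97 584 box x,y -0.07358811871574147 -0.16308066546358188
wrist 0.94 1382 box x,y 0.06550648877767974 0.0027556193401799245
wrist 0.93 6699 box x,y -0.06606447209310003 -0.10891187996647465
13.7167 [0.535  0.1876 0.0343] 0.009586811948604137 0.0009980562233821606 [-0.9752 -0.0857 -0.6185]
```

Call:
apply_moves:
  dp:
    - [-0.4,0,0]
    - [-0.4,0,0]
    - [-0.4,0,0]
    - [-0.4,0,0]
    - [-0.2,0,0]
  spin: [0,0,0,0,0]

```text
t: 14.13
tool_pos: [0.5522, 0.1949, 0.0342]
tcp_rot: [-0.198, 0.98, -0.0, 0.0]
contact_force: [-1.9, -0.5, 1.0]
opening: 0.0005
grip_force: 0.7
```

Call:
apply_moves:
  dp:
    - [0,0,0]
    - [0,0,0]
    - [1,0,0]
    - [1,0,0]
    - [0,0,0]
  spin: [0,0,0,0,0]

```text
t: 14.55
tool_pos: [0.532, 0.1866, 0.0341]
tcp_rot: [-0.198, 0.98, 0.0, -0.001]
contact_force: [-0.4, -0.4, 0.4]
opening: 0.0002
grip_force: 0.0
```

Call:
apply_moves:
  dp:
    - [0,0,-3]
    - [0,0,-3]
    - [0,0,-3]
    - [0,0,-3]
    - [0,0,-3]
  spin: [0,0,0,0,0]

```text
t: 14.97
tool_pos: [0.5333, 0.187, 0.186]
tcp_rot: [-0.198, 0.98, 0.0, 0.0]
contact_force: [-0.0, -0.1, 0.3]
opening: 0.0007
grip_force: 0.0
```

Call:
apply_moves:
  dp:
    - [3,0,0]
    - [3,0,0]
    - [3,0,0]
    - [3,0,0]
    - [3,0,0]
  spin: [0,0,0,0,0]

```text
t: 15.38
tool_pos: [0.3939, 0.1284, 0.1843]
tcp_rot: [-0.198, 0.98, -0.0, 0.0]
contact_force: [-0.7, -0.9, 0.8]
opening: 0.0005
grip_force: 0.0
```

Call:
apply_moves:
  dp:
    - [3,0,0]
    - [3,0,0]
    - [0,0,0]
    - [0,0,0]
    - [0,0,0]
  spin: [0,0,0,0,0]

```text
t: 15.8
tool_pos: [0.3407, 0.1055, 0.1847]
tcp_rot: [-0.198, 0.98, -0.0, 0.001]
contact_force: [-0.4, -0.0, 0.5]
opening: 0.0003
grip_force: 0.0
```

```bash
python3 cov.py
python3 - <<'E'
from h import *
t=snap('top');d=snap('side')
x=cv2.resize(t['img'][140:280,150:290],(400,400),interpolation=2);y=cv2.resize(d['img'][110:230,160:280],(400,400),interpolation=2)
cv2.imwrite('pics/p6.png',np.clip(np.hstack([x,y]).astype(float)*1.6,0,255).astype(np.uint8)[:,:,::-1])
E
```

```text
side 0.75 531 box x,y -0.126371378177076 -0.1915081134217429
side 0.66 822 box x,y 0.0562355627923898 -0.012664078398970408
side 0.57 577 box x,y -0.22227385792925905 0.08088290226944572
top 0.96 611 box x,y -0.07241206995378606 -0.16335861712060454
top 0.94 1113 box x,y 0.07387254134174961 0.004262562528134337
top 0.68 171 box x,y -0.004249507704616959 -0.005851014276456051
wrist 0.86 1800 box x,y -0.10712666382240339 -0.14184348443765482
wrist 0.8 498 box x,y 0.027017454219948674 0.0005154375670024701
wrist 0.66 2425 box x,y -0.19975916028504848 0.10154413233793948
16.1 [0.34   0.1056 0.1841] -0.20194676476608633 0.0005618440552459725 [ 0.0417 -0.1653  0.0139]
```

Run:
```python
from h import *
u=np.array([.9225,.386,0]);v=np.array([-.386,.9225,0]);P=np.array([.5265,.183,0])
for f,n in (('before','top'),('now','top'),('before','side'),('now','side')):
    c=snap(n);im=c['img'] if f=='now' else cv2.imread('pics/%s0.png'%n)[:,:,::-1]
    m=im[...,:2].min(2).astype(int)-im[...,2]>40;m[:, :170]=0
    k=[];
    for y,x in np.argwhere(m):
        X=atz(c,(x,y),.075 if f=='before' else .072)-P;a,b=X@u,X@v
        if abs(b)<.06 and abs(a)<.15:k.append((a,b))
    k=np.array(k);print(f,n,len(k),np.percentile(k,[2,50,98],axis=0).round(4).tolist())
```

```text
before top 858 [[-0.0827, -0.0346], [-0.0483, -0.001], [-0.0142, 0.0329]]
now top 1093 [[-0.0342, -0.0427], [0.0707, -0.0015], [0.108, 0.0402]]
before side 806 [[-0.1029, -0.0432], [-0.0629, -0.0089], [-0.0145, 0.0275]]
now side 717 [[-0.0723, -0.0504], [0.0509, -0.0086], [0.1073, 0.0275]]
```

```bash
python3 -c "
from rig import manip
print(manip.job_done())"
```

```text
the job is handed in; nothing more can be done
None
```

The job is handed in: the red tab was pressed to its stop, and the yellow cover was pushed onto the landing with its centre at about x = +72 mm. I checked that from camera measurements only; I did not measure its tilt or re-measure the white twin and bystanders at the end.

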